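Glide up a ribbon controller to the clipped note and hold it

ROBOT

A 6-joint arm with a two-finger parallel gripper is mounted at the origin on the work surface. World frame = base frame: x ahead of the robot, y to its left, z up, the work surface at z = 0. Lengths are in m, angles in rad, forces in N, time in s.
With the tool pointing down it reaches from about 0.2 to 0.875 m from the base axis. Payload 3.4 kg.
Tool frame: the origin (TCP) lies between the finger pads; the fingertips stand 25 mm ahead of it and the grasp point (between the pads) lies 6 mm ahead of it (r.nose_length is the z of the fingertips in the tool frame, in m); z points along the fingers, y is the line along which they close (so a half turn about z gives the same grasp; the last joint's range is limited). The gripper opens to 94 mm and grips with 3 to 60 N. Pads are 16 mm wide; open, the fingers measure 119 mm over their backs; the gripper's body (75 mm by 177 mm) begins 78 mm behind the grasp point.
Start: joints at [-1.469, 0.276, 1.505, -0, 1.361, -0.121], TCP at [0.127, -0.561, 0.23] pointing down, gripper open.
Joint ranges: [-2.89, 2.89], [-0.75, 2.08], [0.22, 2.7], [-1.18, 4.32], [0.11, 2.71], [-2.7, 2.7]. Speed limits (rad/s): [2.57, 2.57, 3.14, 3.14, 3.14, 3.14].

INTERFACE

Orientations are given as a unit quaternion [w, x, y, z].
In Python, from plant import r, gripper_to, inverse_kinematics, vision, models, telemetry gives the robot as it stands. Calls block until the motion is done:
- r.move_to(position, orientation): joint-space move of the TCP to a pose.
- r.move_l(position, rot=None, vel=0.15, guard=None): straight line of the TCP; rot=None keeps the orientation; vel is the mean speed in m/s. With guard (N) it stops when the force on the tool has changed by that much, and returns True; else False.
- r.movej(angles): joint-space move.
- gripper_to(opening, f_grip=None): finger opening in m; f_grip is the grip in N (None keeps the last); returns when the fingers have stopped.
- r.hold(seconds).
- inverse_kinematics(position, orientation): joint angles nearest the present ones, or None.
- vision.snapshot(name): name is "side" or "top"; returns the picture (384x512x3 uint8, red, green, blue); there is no depth.
- vision.get_calibration(name): a dict with "fx", "fy", "cx", "cy" (pixels), "D" ([k1, k2, p1, p2, k3] as OpenCV has them; the pictures are not rectified), "position" and "orientation" of the camera in the world. Camera axes: x right, y down, z forward; pixel columns grow to the right and rows downward; lengths in m; the calibration is good to about 2 mm. A picture is of the moment at which its call begins. get_calibration takes no time and is no camera call.
A pose or a line that the arm cannot do raises r.PlanningError and nothing moves.
- r.sign_off(): hands the job in; it is judged then, once.
Trained networks look in the newest picture that a camera, given by its name, has taken for a name from the list of things; names that differ only in an ending like _2 or _b are one class to them, and where a whole thing is asked for, a point or a joint stands for the part that bears it (a point fixed in the world has none). Each returns a list of dicts, best first, with "score" (0 to 1); they miss things now and then, are a little off and sometimes report something else, mostly with a low value. They report only what shows in the picture. A call takes as long as a camera call.
- models.boxes_of(thing, camera): "at" ([x, y, z] in m, in world coordinates, good to about 4 mm: the middle of the surface that is visible of it).
- models.regions_of(thing, camera): "pixels" (384x512 bool, what is visible of it).
- models.mark_of(thing, camera): "at" ([x, y, z] in m, in world coordinates, good to about 4 mm: a listed point, or the origin of a listed thing).
Readings, each from a call of its own:
- telemetry.current_t(): time.
- telemetry.current_joints(): joint angles.
- telemetry.current_dq(): joint speeds.
- telemetry.current_joint_efforts(): joint torques, N m.
- telemetry.current_ee_pos(): TCP position.
- telemetry.current_tool_rot(): TCP orientation.
- telemetry.current_wrist_force(): force on the tool from outside, world axes, zero at the start.
- telemetry.current_torque(): the same for the moment, N m.
- telemetry.current_opening(): finger opening in m.
- telemetry.current_finger_force(): force on a finger pad.
Only numpy, scipy, OpenCV 4.12 (cv2) and the standard library are available. Lean on these libraries where they do the work, as an engineer would, in place of code of your own. Each camera call takes 0.05 s, during which the arm holds its last target. There are 200 camera calls.

TASK

Play one rising glide on the ribbon controller with the closed fingertips: press the black strip lightly at the large dot by the control box, then, without letting it spring back up, slide along the strip to the note marked by the nose of the white clip, and stop there without running past it. Keep the strip partly sunk, never down on its stop, and finish while still holding it down at the clip, as if sustaining the note. Only touch the strip: leave the bar, the clip and the things around it where they are.

Things in the scene. Friction and masses are not known exactly. Their poses are not given: they have to be found in the camera images.
- bar: Ribbon controller lying on the stool: a grey anodised aluminium bar 477 mm long, 64 mm wide, about 1.8 kg, loose on rubber feet; deck 25 mm above the stool, a black end cap 34 mm high over y = -202 to -216 mm. Origin: on the stool top, under the strip's centre line; y runs along the bar towards the low end (control box), x to the rear edge (away from the robot), z up.
- control_box (a point): Centre of the top of the black control box at the bar's low end, 70 x 78 mm, top 40 mm above the stool; y = +222 mm in the bar's frame. Its two small knobs, 16 mm farther out, reach 53 mm.
- low_dot (a point): Centre of the large white dot (16 mm across) near the control box, on the strip's centre line at the top of the unpressed strip; in the bar's frame (0, 140, 37) mm. It does not sink with the strip. Five small dots (9 mm) follow every 55 mm, towards the far end.
- clip_note (a point): The note to end on: the point on the strip's centre line level with the tip of the clip's nose, at the height of the unpressed strip (37 mm above the stool). It lies 160 to 305 mm along the strip from the large dot.
- clip_nose (a point): Tip of the white plastic clip's thin pointed nose, which lies on the deck (top 27 mm above the stool), 14 mm to the rear of the strip's centre line. The clip, 28 mm wide, sits on the bar's rear edge; its upright tab, 34 to 48 mm behind the centre line, reaches 49 mm. It slides stiffly along the edge and must not be shifted.
- strip (a joint): How far the playing strip is pressed down (m): 0 at rest, 0.008 on its stop. A flat black strip 26 mm wide on the bar's centre line, y = +170 to -190 mm, top 37 mm above the stool at rest. All of it sinks level wherever pressed, on springs: about 1 N starts it, then 0.9 N per mm (4 N at 3.5 mm, 8 N at the stop).
- compressor: Bystander: blue compressor pedal, 116 x 68 mm, 64 mm high over its single large knob, 0.4 kg, standing behind the bar. Origin: centre of its underside; x along its length, away from its footswitch.
- fuzz: Bystander: pale green fuzz pedal, 112 x 88 mm, 54 mm high over its two knobs, 0.4 kg, standing behind the bar. Origin: centre of its underside; x along its length, away from its footswitch.
- pick_stand: Bystander: clear acrylic pick stand with two picks, 56 x 70 mm, 56 mm high, 70 g, behind the bar. Origin: centre of its underside.
- hex_key: Bystander: steel hex key, an L of 5 mm rod with legs 80 and 28 mm, lying flat on the robot's side of the bar. Origin: on the stool top in the middle of the L; long leg along its y.

How it is judged:
By the outcome, as a careful person would: the job done as asked, in the order asked, and still so for the second after the job is handed in, while the arm keeps its last pose, push and grip.
It also fails if it takes over 42 s, if anything falls off the work surface, if the arm or the gripper's body presses on something with over 40 N, if the wrist force passes 120 N, or if a joint passes its speed limit or range.

## Working session

There is one attempt and no reset: what is moved stays moved. The work goes in short steps, each a Python script; the robot and the scene stay as the last script left them, time stands still between calls to the robot, and variables do not carry over. Pictures are saved under pics/ and viewed, at most 10 in all, crops included, and the job is handed in when it is done.

```bash
ls; mkdir -p pics
python3 - <<'E'
from plant import r, vision, models, telemetry
import cv2, numpy as np
for c in ("top","side"):
    im=vision.snapshot(c); cv2.imwrite(f"pics/{c}0.png",im[:,:,::-1])
    k=vision.get_calibration(c); print(c,{a:np.round(b,4).tolist() for a,b in k.items()})
    for n in ("bar","control_box","low_dot","clip_note","clip_nose","compressor","fuzz","pick_stand","hex_key"):
        m=models.mark_of(n,c)
        print(n,[(np.round(d["at"],4).tolist(),round(d["score"],2)) for d in m[:2]])
print(telemetry.current_t(), telemetry.current_ee_pos(), telemetry.current_tool_rot(), r.nose_length)
E
```

```text
pics
top {'fx': 461.7638, 'fy': 461.7638, 'cx': 250.6317, 'cy': 187.0647, 'D': [0.0337, 0.0, 0.0, 0.0, 0.0], 'position': [0.5564, 0.0773, 0.8409], 'orientation': [-0.0294, 0.7148, -0.6979, 0.0356]}
bar [([0.5745, 0.0478, 0.0032], 0.58)]
control_box [([0.6437, 0.2668, 0.0383], 0.94)]
low_dot [([0.6183, 0.1859, 0.0379], 0.73)]
clip_note [([0.5272, -0.103, 0.0354], 0.72)]
clip_nose [([0.5394, -0.1032, 0.0195], 0.57)]
compressor [([0.6858, -0.1088, -0.0043], 0.86)]
fuzz [([0.7132, 0.0231, -0.0033], 0.74)]
pick_stand [([0.7421, 0.1481, 0.0019], 0.69)]
hex_key [([0.4737, -0.0188, -0.0032], 0.46)]
side {'fx': 429.7251, 'fy': 429.7251, 'cx': 257.7179, 'cy': 190.182, 'D': [0.0563, 0.0, 0.0, 0.0, 0.0], 'position': [0.3503, -0.4329, 0.5522], 'orientation': [-0.4065, 0.8779, -0.2325, 0.1001]}
bar [([0.5714, 0.054, 0.0], 0.89)]
control_box [([0.6397, 0.267, 0.0426], 0.58)]
low_dot [([0.6172, 0.1873, 0.0385], 0.85)]
clip_note [([0.5263, -0.1022, 0.0418], 0.65)]
clip_nose [([0.5437, -0.1101, 0.0257], 0.68), ([0.4759, -0.0192, 0.0021], 0.29)]
compressor [([0.6835, -0.1099, 0.0036], 0.92)]
fuzz [([0.7108, 0.0282, -0.0012], 0.66)]
pick_stand [([0.7415, 0.1495, -0.0011], 0.92)]
hex_key [([0.4773, -0.0173, 0.0048], 0.76)]
1.0 [ 0.12705708 -0.56082024  0.23051302] [6.34995576e-05 9.93802073e-01 1.11163999e-01 1.65493119e-05] 0.025
```

Run:
```python
import cv2
a=cv2.imread("pics/top0.png"); print(a.shape)
cv2.imwrite("pics/top0v.png",cv2.resize(a,(800,600),interpolation=cv2.INTER_CUBIC))
```

```text
(384, 512, 3)
```

View pics/top0v.png

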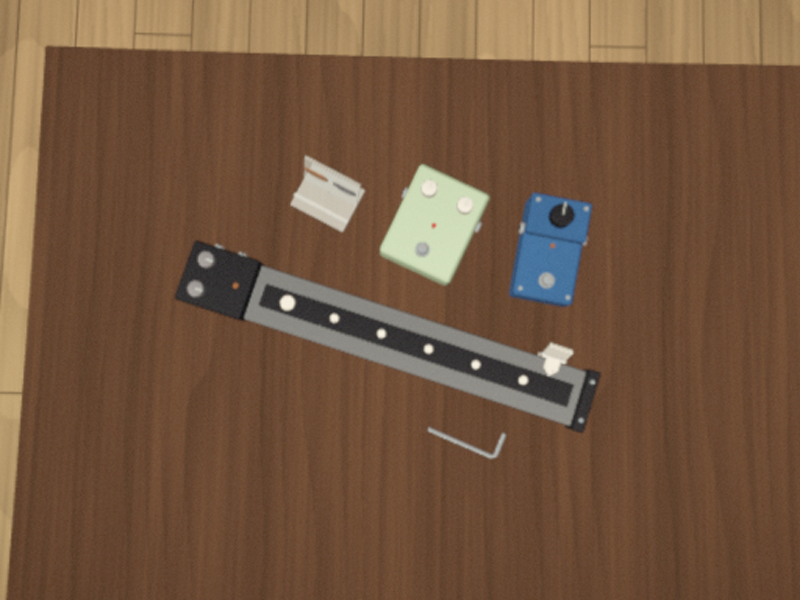

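View pics/side0.png

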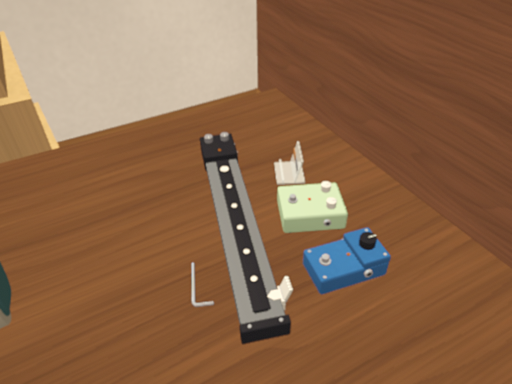

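```bash
cat > h.py <<'E'
import numpy as np, cv2
from scipy.spatial.transform import Rotation as R
def ray(k,px):
    K=np.array([[k["fx"],0,k["cx"]],[0,k["fy"],k["cy"]],[0,0,1]])
    n=cv2.undistortPoints(np.array(px,float).reshape(-1,1,2),K,np.array(k["D"],float)).reshape(-1,2)
    w,x,y,z=k["orientation"]
    return R.from_quat([x,y,z,w]).apply(np.c_[n,np.ones(len(n))])
def onz(k,px,z):
    d=ray(k,px);p=np.array(k["position"]);return p+d*((z-p[2])/d[:,2])[:,None]
E
cat > m.py <<'E'
from h import *
from plant import vision
from scipy.optimize import least_squares
def dots(c,f):
    a=cv2.imread(f).astype(int); m=(a.min(2)>150).astype(np.uint8)
    n,l,s,ce=cv2.connectedComponentsWithStats(m)
    k=vision.get_calibration(c); g=a.min(2); out=[]
    for i in range(1,n):
        if not 6<s[i,4]<200: continue
        x,y,w,h=s[i,:4]; sub=np.s_[y-2:y+h+2,x-2:x+w+2]; W=np.clip(g[sub]-70,0,None)
        yy,xx=np.mgrid[y-2:y+h+2,x-2:x+w+2]
        if W.shape!=xx.shape: continue
        px=[(W*xx).sum()/W.sum(),(W*yy).sum()/W.sum()]
        p=onz(k,[px],.037)[0]
        b=(p-[.573,.051,0])[:2]; th=np.arctan2(.619-.527,-(.187+.103)) 
        u=np.array([.0915,.2895]);u/=np.linalg.norm(u)
        yb=b@u; xb=b@[u[1],-u[0]]
        if abs(xb)<.02 and -.17<yb<.17: out.append((yb,px,p[:2],s[i,4]))
    return sorted(out,key=lambda t:-t[0])
for c in ("top","side"):
    o=dots(c,f"pics/{c}0.png"); 
    for t in o: print(c,round(t[0],4),np.round(t[1],1),np.round(t[2],4),t[3])
    o=[t for t in o if min(abs(t[0]-np.array([.14-.055*i for i in range(6)])))<.012]
    P=np.array([t[2] for t in o]); yb=np.array([.14-.055*np.argmin(abs(t[0]-np.array([.14-.055*i for i in range(6)]))) for t in o])
    # y axis dir (-sin t, cos t)
    f=lambda q:(P-(q[:2]+yb[:,None]*[-np.sin(q[2]),np.cos(q[2])])).ravel()
    s=least_squares(f,[.573,.051,-.3]); print(c,np.round(s.x,4),"res mm",np.round(f(s.x)*1e3,1))
    a=cv2.imread(f"pics/{c}0.png"); k=vision.get_calibration(c)
    q=s.x; 
    cx,cy=(353,232) if c=="top" else (277,290)
    cr=a[cy-24:cy+24,cx-32:cx+32]; cv2.imwrite(f"pics/{c}_nose.png",cv2.resize(cr,(768,576),interpolation=cv2.INTER_CUBIC))
    m=(a.min(2)>135); ys,xs=np.nonzero(m[cy-24:cy+24,cx-32:cx+32]); px=np.c_[xs+cx-32,ys+cy-24]
    p=onz(k,px,.027)[:,:2]-q[:2]; e=np.array([-np.sin(q[2]),np.cos(q[2])]); xb=p@[e[1],-e[0]]; yb=p@e
    i=np.argsort(xb); i=[j for j in i if xb[j]>.008 and yb[j]<-.01][:14]
    print([(px[j].tolist(),round(xb[j]*1e3,1),round(yb[j]*1e3,1)) for j in i])
E
python3 m.py
```

```text
top 0.1437 [183.5 193.4] [0.6166 0.1879] 73
top 0.0886 [213.5 203.2] [0.6008 0.1351] 26
top 0.0334 [243.6 213.1] [0.5849 0.0823] 24
top -0.0217 [273.8 222.9] [0.569  0.0295] 23
top -0.0768 [304.1 232.9] [ 0.553  -0.0233] 22
top -0.1318 [334.4 242.9] [ 0.5372 -0.0759] 28
top [ 0.5762  0.0535 -0.2925] res mm [ 0.   0.3  0.1  0.2  0.  -0.   0.  -0.1 -0.1 -0.2 -0.1 -0.2]
[([368, 249], np.float64(8.5), np.float64(-196.0)), ([369, 248], np.float64(10.7), np.float64(-197.2)), ([350, 240], np.float64(13.6), np.float64(-161.6)), ([351, 240], np.float64(14.1), np.float64(-163.3)), ([352, 240], np.float64(14.7), np.float64(-164.9)), ([353, 240], np.float64(15.2), np.float64(-166.6)), ([350, 239], np.float64(15.3), np.float64(-161.1)), ([351, 239], np.float64(15.8), np.float64(-162.8)), ([352, 239], np.float64(16.4), np.float64(-164.4)), ([349, 238], np.float64(16.4), np.float64(-158.9)), ([353, 239], np.float64(16.9), np.float64(-166.1)), ([350, 238], np.float64(16.9), np.float64(-160.6)), ([354, 239], np.float64(17.4), np.float64(-167.8)), ([351, 238], np.float64(17.5), np.float64(-162.3))]
si
[... 401 characters left out ...]
.8), np.float64(-191.3)), ([268, 312], np.float64(9.2), np.float64(-189.7)), ([269, 313], np.float64(10.2), np.float64(-191.6)), ([269, 312], np.float64(10.6), np.float64(-190.0)), ([269, 311], np.float64(11.0), np.float64(-188.4)), ([270, 313], np.float64(11.6), np.float64(-191.9)), ([270, 312], np.float64(12.0), np.float64(-190.3)), ([270, 311], np.float64(12.3), np.float64(-188.8)), ([270, 310], np.float64(12.7), np.float64(-187.2)), ([271, 313], np.float64(12.9), np.float64(-192.2)), ([271, 312], np.float64(13.3), np.float64(-190.6)), ([271, 311], np.float64(13.7), np.float64(-189.1)), ([267, 296], np.float64(14.1), np.float64(-163.4)), ([271, 310], np.float64(14.1), np.float64(-187.5))]
```

```bash
sleep 1; ls pics
```

```text
side0.png
side_nose.png
top0.png
top0v.png
top_nose.png
```

View pics/top_nose.png

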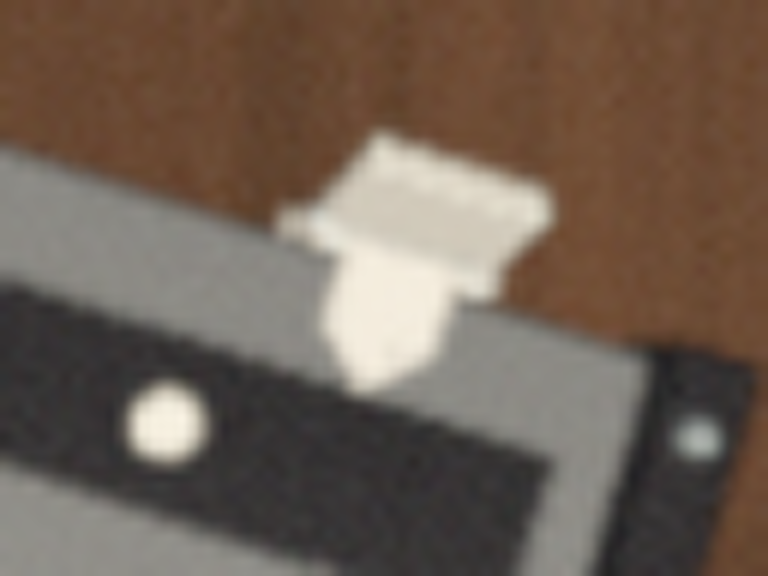

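View pics/side_nose.png

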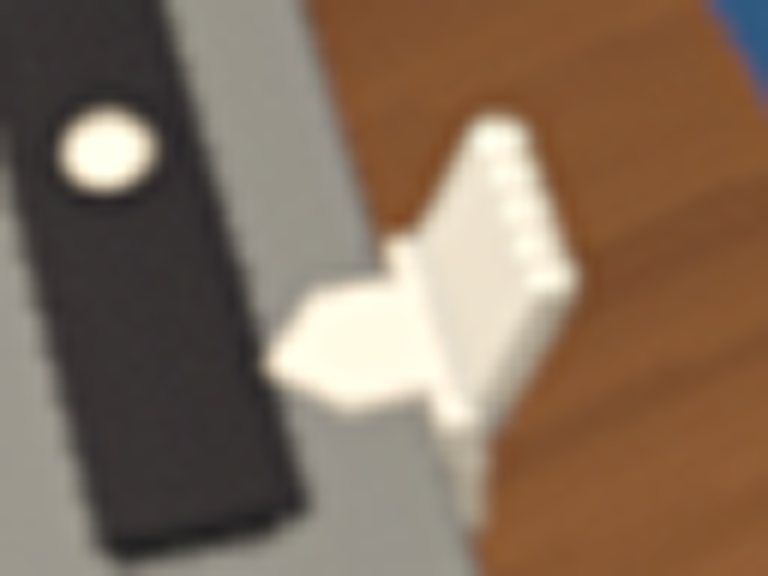

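The top view shows the large dot at about (183.5,193.4) px and the nose tip at about (350.5,240.2). The side view puts the tip at about (266.6,295.5). Both cameras place the nose at bar x≈14 mm (as specified) and y≈-162.7 mm, so the glide is about 303 mm. The next step is to close the fingers and hover over the dot.

```bash
cat >> h.py <<'E'
O=np.array([.5753,.0535]); T=-.2927
e=np.array([-np.sin(T),np.cos(T)]); ex=np.array([e[1],-e[0]])
def W(xb,yb,ztip): return np.r_[O+xb*ex+yb*e, ztip+.025]
def Q(s):
    X=np.r_[s*e,0]; Z=np.array([0,0,-1.]); M=np.c_[X,np.cross(Z,X),Z]
    q=R.from_matrix(M).as_quat(); return [q[3],q[0],q[1],q[2]]
E
python3 - <<'E'
from h import *
from plant import *
for c in ("top","side"):
    k=vision.get_calibration(c); px=[[350.5,240.2]] if c=="top" else [[266.6,295.5]]
    p=onz(k,px,.027)[0,:2]; o=np.array([.5762,.0535]) if c=="top" else np.array([.5745,.0534])
    print(c,"nose",p,(p-o)@ex,(p-o)@e)
for s in (1,-1):
    for y in (.14,-.1627): print(s,y,np.round(inverse_kinematics(W(0,y,.034),Q(s)),2))
gripper_to(0.0,20)
s=1 if abs(inverse_kinematics(W(0,.14,.034),Q(1))[5])<abs(inverse_kinematics(W(0,.14,.034),Q(-1))[5]) else -1
print(s)
r.move_to(W(0,.14,.17),Q(s)); r.move_l(W(0,.14,.047),vel=.12)
print(telemetry.current_t(),telemetry.current_ee_pos(),W(0,.14,.047),telemetry.current_wrist_force(),telemetry.current_opening())
for c,(x,y) in (("top",(184,193)),("side",(224,160))):
    a=vision.snapshot(c)[:,:,::-1]; cv2.imwrite(f"pics/{c}1f.png",a)
    cv2.imwrite(f"pics/{c}1.png",cv2.resize(a[y-48:y+48,x-64:x+64],(768,576),interpolation=cv2.INTER_CUBIC))
E
```

```text
top nose [ 0.54227978 -0.10600904] 0.013546951376078656 -0.16251214201860284
side nose [ 0.54078405 -0.10605579] 0.013727168844493452 -0.1624022112305485
1 0.14 [ 0.19  0.51  1.59 -0.    1.05  0.48]
1 -0.1627 [-0.32  0.37  1.83 -0.    0.94 -0.03]
-1 0.14 [ 0.19  0.51  1.59 -0.    1.05 -2.66]Traceback (most recent call last):
  File "<stdin>", line 8, in <module>
    return _wrapfunc(a, 'round', decimals=decimals, out=out)
    return _wrapit(obj, method, *args, **kwds)
    result = getattr(arr, method)(*args, **kwds)
TypeError: unsupported operand type(s) for *: 'NoneType' and 'float'
```

Run:
```python
from h import *
from plant import *
gripper_to(0.0,20)
r.move_to(W(0,.14,.17),Q(1)); r.move_l(W(0,.14,.047),vel=.12)
print(telemetry.current_t(),telemetry.current_ee_pos(),W(0,.14,.047),telemetry.current_wrist_force(),telemetry.current_opening())
for c,(x,y) in (("top",(184,193)),("side",(224,160))):
    a=vision.snapshot(c)[:,:,::-1]; cv2.imwrite(f"pics/{c}1f.png",a)
    cv2.imwrite(f"pics/{c}1.png",cv2.resize(a[y-48:y+48,x-64:x+64],(768,576),interpolation=cv2.INTER_CUBIC))
```

```text
6.725 [0.61638054 0.18767833 0.07284355] [0.61569538 0.18754556 0.072     ] [ 0.47765895 -0.56472538 -0.22776993] 6.528938805525802e-05
```

View pics/side1.png

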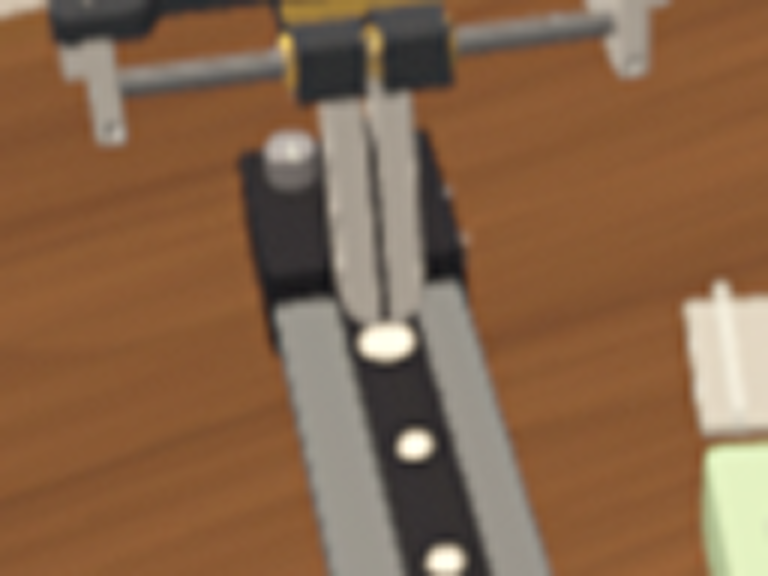

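The side view shows the closed fingertips centred over the strip. Their lower front edge is at about crop (383,318), just above the large dot at (386,342). Next I press with a force check.

Run:
```python
from h import *
from plant import *
k=vision.get_calibration("side"); K=np.array([[k["fx"],0,k["cx"]],[0,k["fy"],k["cy"]],[0,0,1]])
w,x,y,z=k["orientation"]; C=R.from_quat([x,y,z,w]).inv()
for yb in (.132,.14): 
    P=W(0,yb,.047-.025); P[2]=.047
    p=cv2.projectPoints(C.apply([P-k["position"]]),np.zeros(3),np.zeros(3),K,np.array(k["D"]))[0].ravel()
    print("pred crop px",(p-[160,112])*6+2.5)
S=lambda: np.round(np.r_[telemetry.current_ee_pos()*1e3,telemetry.current_wrist_force()],2)
r.hold(.3); print([S().tolist() for _ in range(3)])
f0=np.mean([telemetry.current_wrist_force() for _ in range(10)],0)
g=r.move_l(W(0,.14,.0325),vel=.01,guard=1.8); r.hold(.2)
print(g,telemetry.current_t(),[S().tolist() for _ in range(3)],np.round(f0,2))
```

```text
pred crop px [390.50190016 329.43579631]
pred crop px [386.55377511 314.89360975]
[[615.79, 187.56, 72.27, 0.79, -0.39, 0.53], [615.79, 187.56, 72.27, 0.79, -0.39, 0.53], [615.79, 187.56, 72.27, 0.79, -0.39, 0.53]]
True 8.3583 [[615.63, 187.53, 60.61, 0.47, 0.11, 2.52], [615.63, 187.53, 60.61, 0.47, 0.11, 2.52], [615.63, 187.53, 60.61, 0.47, 0.11, 2.52]] [ 0.79 -0.39  0.53]
```

Run:
```python
from h import *
from plant import *
S=lambda: np.round(np.r_[telemetry.current_ee_pos()*1e3,telemetry.current_wrist_force()],2).tolist()
r.move_l(W(0,.14,.0335),vel=.01); r.hold(.3); print(S())
z=telemetry.current_ee_pos()[2]-.025
if not .032<z<.035: raise SystemExit("depth")
g=r.move_l(W(0,.09,.0335),vel=.04,guard=4); print(g,S())
if not g:
    g=r.move_l(W(0,-.154,.0335),vel=.06,guard=4); print(g,S())
r.hold(.2); print(telemetry.current_t(),S(),W(0,-.154,.0335))
for c,(x,y) in (("top",(340,240)),("side",(262,285))):
    a=vision.snapshot(c)[:,:,::-1]; cv2.imwrite(f"pics/{c}2f.png",a)
    cv2.imwrite(f"pics/{c}2.png",cv2.resize(a[y-48:y+48,x-64:x+64],(768,576),interpolation=cv2.INTER_CUBIC))
```

```text
[615.7, 187.54, 58.57, -0.35, -0.29, 3.6]
False [601.19, 139.5, 58.44, 1.11, 1.93, 5.07]
False [530.86, -93.85, 58.47, 1.14, 3.73, 4.04]
14.8167 [530.88, -93.86, 58.49, 1.45, 4.43, 4.46] [ 0.53086508 -0.09395012  0.0585    ]
```

View pics/side2.png

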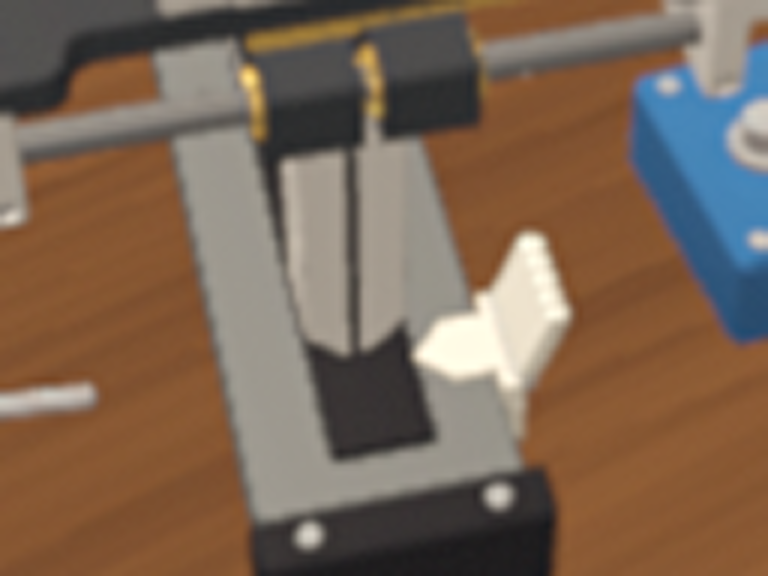

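View pics/top2.png

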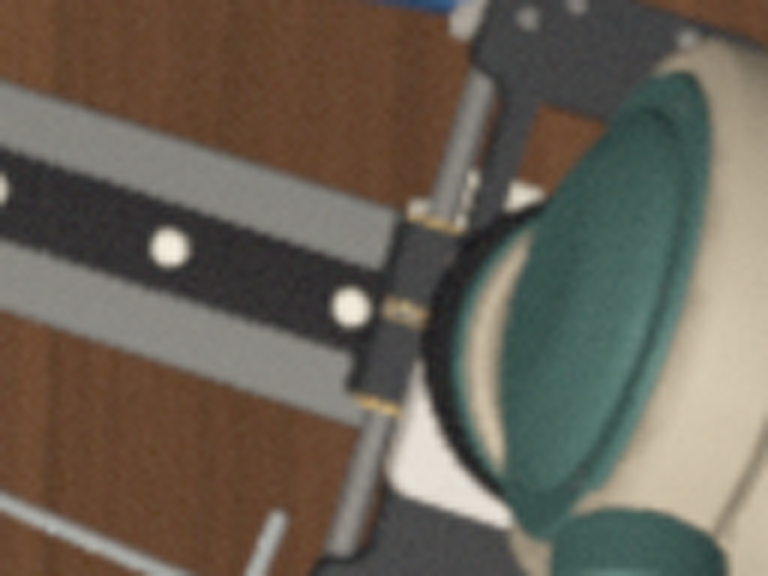

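```bash
python3 - <<'E'
from h import *
from plant import *
k=vision.get_calibration("side"); K=np.array([[k["fx"],0,k["cx"]],[0,k["fy"],k["cy"]],[0,0,1]])
w,x,y,z=k["orientation"]; C=R.from_quat([x,y,z,w]).inv()
for xb,yb,zz in ((0,-.154,.0335),(0,-.158,.0335),(0,-.162,.0335),(.012,-.162,.0335),(-.012,-.162,.0335),(.014,-.1625,.027),(0,-.190,.0335),(0,-.190,.037)): 
    P=W(xb,yb,0); P[2]=zz
    p=cv2.projectPoints(C.apply([P-k["position"]]),np.zeros(3),np.zeros(3),K,np.array(k["D"]))[0].ravel()
    print(xb,yb,zz,"crop px",((p-[198,237])*6+2.5).round())
E
python3 - <<'E'
import sys; sys.path.insert(0,".")
import os; os.chdir(".")
from h import *
a=cv2.imread("pics/top0.png");b=cv2.imread("pics/top2f.png")
p=cv2.phaseCorrelate(a[180:250,170:310].mean(2).astype(np.float32),b[180:250,170:310].mean(2).astype(np.float32));print("bar shift px",p)
a=cv2.imread("pics/side0.png");b=cv2.imread("pics/side2f.png")
p=cv2.phaseCorrelate(a[280:312,266:296].mean(2).astype(np.float32),b[280:312,266:296].mean(2).astype(np.float32));print("clip shift px",p)
E
```

```text
0 -0.154 0.0335 crop px [354. 318.]
0 -0.158 0.0335 crop px [357. 331.]
0 -0.162 0.0335 crop px [361. 345.]
0.012 -0.162 0.0335 crop px [409. 336.]
-0.012 -0.162 0.0335 crop px [312. 354.]
0.014 -0.1625 0.027 crop px [418. 352.]
0 -0.19 0.0335 crop px [387. 443.]
0 -0.19 0.037 crop px [387. 434.]
bar shift px ((0.14553296477733113, 0.07459001950257971), 0.9844299976104571)
clip shift px ((-0.092421090523791, 0.19935210021278849), 1.003047420581182)
```

Run:
```python
from h import *
from plant import vision
k=vision.get_calibration("side"); K=np.array([[k["fx"],0,k["cx"]],[0,k["fy"],k["cy"]],[0,0,1]])
w,x,y,z=k["orientation"]; C=R.from_quat([x,y,z,w]).inv()
out=[]
for f,(cx,cy),yb0,zz in (("side1f",(224,157),.14,.0473),("side2f",(257,292),-.154,.0335)):
    a=cv2.imread(f"pics/{f}.png")[cy-15:cy+15,cx-12:cx+12]; a=cv2.resize(a,None,fx=16,fy=16,interpolation=cv2.INTER_NEAREST)
    for xb,dy in ((0,0),(0,-.008),(.0125,-.008),(-.0125,-.008)):
        P=W(xb,yb0+dy,0); P[2]=zz
        p=cv2.projectPoints(C.apply([P-k["position"]]),np.zeros(3),np.zeros(3),K,np.array(k["D"]))[0].ravel()
        cv2.circle(a,tuple(int(v) for v in (p-[cx-12,cy-15]+.5)*16),3,(0,0,255),-1)
    out.append(a)
cv2.imwrite("pics/cmp.png",np.hstack(out)); print(np.hstack(out).shape)
```

```text
(480, 768, 3)
```

View pics/cmp.png

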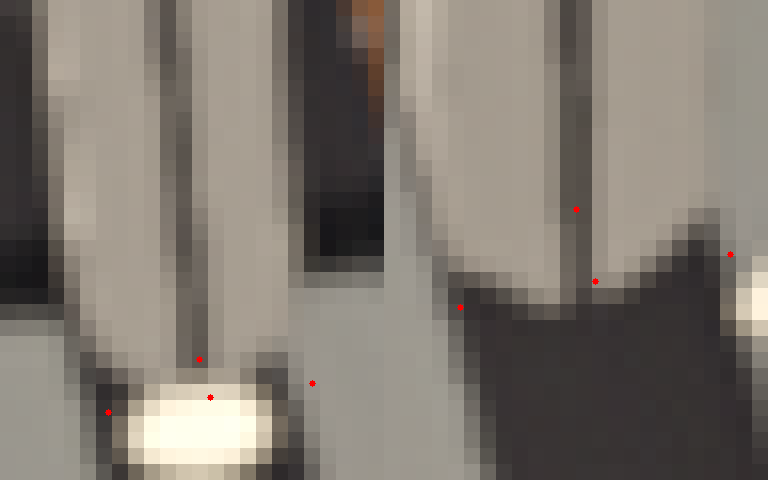

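Neither the bar nor the clip has moved. The fingertips look on or slightly ahead of the prediction, by no more than about 1 mm, so I'll stop about 1 mm short of nominal.

Run:
```python
from h import *
from plant import *
S=lambda: np.round(np.r_[telemetry.current_ee_pos()*1e3,telemetry.current_wrist_force()],2).tolist()
r.move_l(W(0,-.1614,.0335),vel=.02); r.hold(.3); print(telemetry.current_t(),S(),W(0,-.1614,.0335))
a=vision.snapshot("side")[:,:,::-1]; cv2.imwrite("pics/side3f.png",a)
x,y=266,295
cv2.imwrite("pics/side3.png",cv2.resize(a[y-24:y+24,x-32:x+32],(768,576),interpolation=cv2.INTER_CUBIC))
b=cv2.imread("pics/side0.png")
print(cv2.phaseCorrelate(a[282:312,274:296].mean(2).astype(np.float32),b[282:312,274:296].mean(2).astype(np.float32)))
```

```text
15.7333 [528.58, -101.58, 58.52, -0.46, -0.3, 4.56] [ 0.5287299  -0.10103539  0.0585    ]
((0.06343725799384003, -0.04371335142537092), 1.0069716057843632)
```

View pics/side3.png

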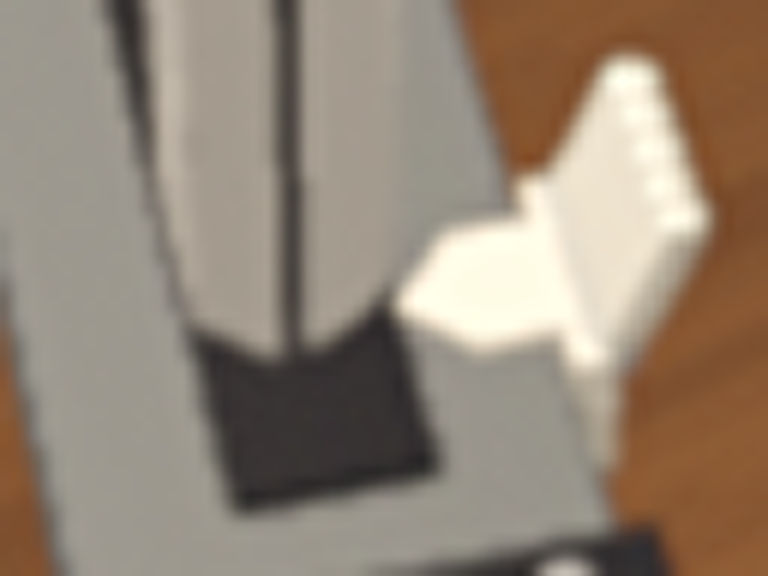

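Run:
```python
from h import *
from plant import *
k=vision.get_calibration("side"); o=np.array([.5745,.0534])
def bar(px,z):
    p=onz(k,[px],z)[0,:2]-o; return np.round([1e3*p@ex,1e3*p@e],1)
# seam column profile: rows of brightness along finger columns, sub-pixel edge
for f,cols,rows,z,act in (("side1f",[223,224,225],(150,165),.0473,.1401),("side2f",[254,255,257,258],(288,306),.0335,-.1539),("side3f",[255,256,258,259],(290,310),.0335,-.162)):
    a=cv2.imread(f"pics/{f}.png").mean(2)
    for c in cols:
        v=a[rows[0]:rows[1],c]
        if f=="side1f": print(f,c,v.round().tolist()); continue
        i=next(i for i in range(len(v)-1) if v[i]>=100>v[i+1]); rr=rows[0]+i+(v[i]-100)/(v[i]-v[i+1])
        print(f,c,round(rr,2),bar([c,rr],z),"actual centre",act)
a=cv2.imread("pics/side3f.png").mean(2)
for c in (259,262,265): print(c,a[304:318,c].round().tolist())
print("strip end",[bar([262,r_],.0335).tolist() for r_ in (308,309,310,311,312)], "nose",bar([266.5,295.6],.027))
```

```text
side1f 223 [88.0, 84.0, 85.0, 88.0, 90.0, 86.0, 84.0, 82.0, 88.0, 96.0, 102.0, 102.0, 101.0, 103.0, 104.0]
side1f 224 [142.0, 141.0, 141.0, 142.0, 136.0, 126.0, 117.0, 106.0, 104.0, 105.0, 101.0, 92.0, 90.0, 88.0, 86.0]
side1f 225 [156.0, 157.0, 157.0, 158.0, 156.0, 152.0, 150.0, 147.0, 146.0, 146.0, 145.0, 142.0, 142.0, 141.0, 137.0]
side2f 254 295.6 [  -5.1 -163. ] actual centre -0.1539
side2f 255 295.75 [  -3.7 -163.6] actual centre -0.1539Traceback (most recent call last):
  File "<stdin>", line 12, in <module>
StopIteration
```

The final side view shows the fingertips level with the nose tip, at about crop (395,305), and the strip partly sunk. Kinematics give -162.0 mm, the image about -163 mm and the nose is at -162.5 mm, so they agree to within about 1 mm. The force is about 4 N. Handing in.

Run:
```python
from plant import *
print(telemetry.current_t(),telemetry.current_ee_pos(),telemetry.current_wrist_force())
print(r.sign_off())
```

```text
15.7833 [ 0.52857045 -0.10156682  0.05851145] [-0.89690309 -0.34415196  3.83135678]
the job is handed in; nothing more can be done
None
```

The glide is played and handed in at 15.8 s: it runs from the large dot to within about 1 mm of the clip's nose (with one 0.3 s stop about 8 mm short to check the position), and the strip is still held about 3.5 mm down with about 4 N.

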